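# Wedge up the stencil printer's frame and hold it

## Task

Set the gap of the small stencil printer: take the loose plastic wedge lying beside it by its block end, set it flat on the bare front of the printer's base plate, and push it thin end first, square to the front bar, under the middle of that bar until the front of the hinged frame just lifts off its rest pads, by about 4 mm (8 mm is too much). Raise the frame with the wedge alone, without the gripper touching it, and leave the other things on the bench where they are. Finish while still holding the wedge there in the closed gripper, flat on the base plate with the frame resting on it: do not let go.

Things in the scene. Friction and masses are not known exactly. Their poses are not given: they have to be found in the camera images.
- printer: Fixed stencil printer base: aluminium plate 12 mm thick, 220 mm wide (y). Origin on the table straight below the middle of the frame's front bar; +x to the back (hinge), +y along the bar, z up. It reaches from x = -115 (front edge) to 222 mm; its front 110 mm is bare, flat, 12 mm above the table. Two rubber rest pads at x = 12, y = +-92 mm carry the frame. Nothing on it is higher than 45 mm.
- frame: Hinged frame (aluminium rails and a thin steel stencil, 200 x 200 mm, about 0.9 kg) lying level on the rest pads at the start, its underside 18 mm and its top 34 mm above the table. Origin at the front bar's middle, 26 mm above the table; the hinge line is 200 mm behind (+x). Axes as the printer's at rest; its front swings up freely, with no latch, and falls back by its weight.
- lift_bar (a point): Middle of the underside of the frame's front bar, a round steel bar 12 mm thick and 190 mm long. At rest 18 mm above the table, that is 6 mm above the base plate; its rise is the lift of the frame's front.
- wedge: Loose white plastic wedge, 100 g, 115 long, 30 wide, lying flat left or right of the printer. Origin on its flat underside, below the middle of the grip block; +x to the thin end, z up. Grip block: x = -20 to 20 mm, 32 mm high, 30 mm wide (grip it across y). From x = 20 (18 mm high) the top slopes evenly down to x = 95 mm (thin end, 3 mm high), 1 in 5.
- wedge_nose (a point): Middle of the wedge's thin end, on its underside, 95 mm from the wedge's origin along its +x. Pushed along the base plate the wedge first meets the bar with this point about 15 mm past the bar's middle; every further 5 mm lifts the bar by 1 mm. Pushing takes about 3 to 12 N.
- block: Bystander: plain white oblong block of the same plastic, 90 x 30 x 24 mm, no slope, lying on the other side of the printer from the wedge. Origin at the centre of its underside, x along its length.
- spool: Bystander: solder wire spool standing upright, 60 mm diameter, 58 mm high. Origin at the centre of its underside.
- meter: Bystander: hand multimeter lying on its back, 170 x 85 x 34 mm, x along its length. Origin at the centre of its underside.
- jar: Bystander: closed solder paste jar, 56 mm diameter, 58 mm high. Origin at the centre of its underside.
- dish: Bystander: small open glass dish, 52 mm diameter, 32 mm high. Origin at the centre of its underside.
- squeegee: Bystander: squeegee lying down, wooden grip 120 x 16 x 22 mm along its x with a thin steel blade on its +y side. Origin at the centre of the grip's underside.
- board: Bystander: small circuit board with parts on it, lying flat, 70 x 56 mm, 16 mm high, nearest the robot. Origin at the centre of its underside.
Not all that is in view belongs to the job. What is shaped like the wedge but green or purple is not meant.

How it is judged (in metres and radians):
On the way, in this order (a step that is already met when the one before it is completed fails the run):
1. the wedge, in the gripper, is on the bare front of the base plate with its thin end still in front of the bar and the frame down (z of wedge in the frame of printer between 0.008 and 0.022 m and x of wedge_nose in the frame of printer between -0.12 and 0.005 m and y of wedge_nose in the frame of printer between -0.1 and 0.1 m and contact force between wedge and the fingers above 0.5 N and z of lift_bar in the frame of printer below 0.019 m), for 0.1 s.
2. the wedge carries the frame's front, lifted 1.5 to 8 mm off its rest (z of lift_bar in the frame of printer between 0.0195 and 0.026 m and contact force between wedge and frame above 1 N), for 0.2 s.
At the end, for the whole second after the job is handed in: Front bar lifted 1.5 to 8 mm and resting on the wedge (over 1 N), the frame still and not touched by the robot; wedge held by the fingers (over 1 N), flat on the base plate (within 6 mm, 0.09 rad), within 35 mm of the bar's middle and square to it within 0.26 rad (all of step 2 and contact force between wedge and the fingers above 1 N and contact force between frame and the arm below 0.5 N and contact force between frame and the fingers below 0.5 N and y of wedge in the frame of printer between -0.035 and 0.035 m and y of wedge_nose in the frame of printer between -0.035 and 0.035 m and angle between the x axis of wedge and the x axis of printer, either way round below 0.26 rad and angle between wedge's own z axis and vertical below 0.09 rad and z of wedge in the frame of printer below 0.018 m and angular speed of frame below 0.1 rad/s); the arm keeps its last pose, push and grip.
It fails at once if the robot touches the frame (more than 2 N) (contact force between frame and the fingers above 2 N or contact force between frame and the arm above 2 N).
It fails at once if a bystander is moved by more than 30 mm (distance of any of block, spool, meter, jar, dish, squeegee, board from where it was at the start of the episode above 0.03 m).
It also fails if it takes over 48 s, if anything falls off the work surface, if the arm or the gripper's body presses on something with over 40 N, if the wrist force passes 120 N, or if a joint passes its speed limit or range.

## Robot

A 6-joint arm with a two-finger parallel gripper is mounted at the origin on the work surface. World frame = base frame: x ahead of the robot, y to its left, z up, the work surface at z = 0. Lengths are in m, angles in degrees, forces in N, time in s.
With the tool pointing down it reaches from about 0.35 to 0.875 m from the base axis. Payload 4.2 kg.
Tool frame: the origin (TCP) lies midway between the tips of the shut fingers; the grasp point (between the pads) lies 19 mm behind it; z points along the fingers, y is the line along which they close (so a half turn about z gives the same grasp; the last joint's range is limited). The gripper opens to 87 mm and grips with 3 to 60 N. Pads are 19 mm wide; open, the fingers measure 117 mm over their backs; the gripper's body (75 mm by 190 mm) begins 51 mm behind the grasp point.
Start: joints at [-55.829, 22.042, 0.453, 0, -68.411, -14.817], TCP at [0.207, -0.59, 0.223] pointing down, gripper open.
Joint ranges: [-179.83, 179.83], [-69.29, 118.12], [-61.27, 80.66], [-181.25, 117.63], [-171.15, -9.14], [-177.46, 177.46]. Speed limits (degrees/s): [159.86, 159.86, 180, 180, 180, 180].

## Interface

Orientations are given as [roll, pitch, yaw] about the fixed x, y, z axes, in that order (R = Rz(yaw) Ry(pitch) Rx(roll)).
In Python, from workcell import env gives the robot as it stands. The module is installed in compiled form; this text tells all that it offers. Calls block until the motion is done:
- env.goto(position, orientation): joint-space move of the TCP to a pose.
- env.move_straight(position, rotation=None, rate=0.15, force_limit=None): straight line of the TCP; rotation=None keeps the orientation; rate is the mean speed in m/s. With force_limit (N) it stops when the force on the tool has changed by that much, and returns True; else False.
- env.set_joints(angles): joint-space move.
- env.gripper_to(opening, grasp_force=None): opening from 0.0 (shut) to 1.0 (fully open); grasp_force is the grip in N (None keeps the last); returns when the fingers have stopped.
- env.dwell(seconds).
- env.inverse_kinematics(position, orientation): joint angles nearest the present ones, or None.
- env.read_state(): the state.
- env.grab_frame(name): name is "side" or "top" or "wrist"; returns a dict with "image" (384x512x3 uint8, blue, green, red), "fx", "fy", "cx", "cy" (pixels), "position" and "orientation" of the camera in the world. Camera axes: x right, y up, looking along -z (the intrinsics and any distortion apply to the point x, -y, -z); pixel columns grow to the right and rows downward; lengths in m; the calibration is good to about 2 mm. A picture is of the moment at which its call begins. There is no depth.
A pose or a line that the arm cannot do raises env.Unreachable and nothing moves.
- env.close_job(): hands the job in; it is judged then, once.
Trained networks look in a picture, given as the dict that the camera call returned (one of the last four; its "shot" number tells which), for a name from the list of things; names that differ only in an ending like _2 or _b are one class to them, and where a whole thing is asked for, a point or a joint stands for the part that bears it (a point fixed in the world has none). Each returns a list of dicts, best first, with "score" (0 to 1); they miss things now and then, are a little off and sometimes report something else, mostly with a low value. They report only what shows in the picture. A call takes as long as a camera call. They do not tell look-alikes from the thing itself.
- env.search_frame(picture, thing): "xyz" ([x, y, z] in m, in world coordinates, good to about 4 mm: the middle of the surface that is visible of it).
- env.trace(picture, thing): "mask" (384x512 bool, what is visible of it).
The state is a dict: "clock": time; "joint_positions": joint angles; "qvel": joint speeds; "joint_torque": joint torques, N m; "position": TCP position; "tool_rot": TCP orientation; "force": force on the tool from outside, world axes, zero at the start; "wrist_torque": the same for the moment, N m; "opening": opening from 0.0 (shut) to 1.0 (fully open); "finger_force": force on a finger pad.
Only numpy, scipy, OpenCV 4.12 (cv2) and the standard library are available. Lean on these libraries where they do the work, as an engineer would, in place of code of your own. Each camera call takes 0.05 s, during which the arm holds its last target. There are 200 camera calls.

## Working session

There is one attempt and no reset: what is moved stays moved. The work goes in short steps, each a Python script; the robot and the scene stay as the last script left them, time stands still between calls to the robot, and variables do not carry over. Pictures are saved under pics/ and viewed, at most 10 in all, crops included, and the job is handed in when it is done.

```bash
mkdir -p pics; python3 - <<'E'
from workcell import env
import cv2, numpy as np
for n in ("top","side"):
    p=env.grab_frame(n); cv2.imwrite(f"pics/{n}0.png",p["image"])
    print(n,[np.round(p[k],3) for k in("fx","fy","cx","cy","position","orientation")],[k for k in p])
    for t in ("wedge","block","printer","frame","lift_bar","spool","meter","jar","dish","squeegee","board"):
        print(t,[(np.round(d["xyz"],3).tolist(),round(d["score"],2)) for d in env.search_frame(p,t)][:4])
print(env.read_state()["clock"])
E
```

```text
top [np.float64(375.74), np.float64(375.74), np.float64(254.817), np.float64(186.865), array([ 0.391, -0.013,  1.28 ]), array([  5.026,  -0.391, -91.239])] ['image', 'fx', 'fy', 'cx', 'cy', 'position', 'orientation', 'shot']
wedge [([0.396, -0.453, 0.016], 0.88), ([0.401, -0.191, 0.013], 0.82), ([0.466, -0.323, 0.013], 0.62), ([0.304, -0.304, 0.017], 0.6)]
block [([0.391, 0.318, 0.018], 0.58)]
printer [([0.662, 0.014, 0.029], 0.73)]
frame [([0.716, 0.002, 0.028], 0.93)]
lift_bar [([0.718, 0.002, 0.03], 0.7)]
spool [([0.678, 0.387, 0.057], 0.61)]
meter [([0.513, 0.553, 0.034], 0.84), ([0.463, -0.324, 0.016], 0.48), ([0.393, 0.32, 0.021], 0.27)]
jar [([0.512, 0.554, 0.033], 0.57), ([0.67, -0.33, 0.058], 0.5)]
dish [([0.661, 0.011, 0.032], 0.73), ([0.606, -0.468, 0.016], 0.69)]
squeegee [([0.408, -0.586, 0.006], 0.7)]
board [([0.406, 0.037, -0.002], 0.74)]
side [np.float64(484.271), np.float64(484.271), np.float64(240.592), np.float64(193.021), array([-0.136, -0.921,  1.269]), array([ 41.857,  -0.376, -34.299])] ['image', 'fx', 'fy', 'cx', 'cy', 'position', 'orientation', 'shot']
wedge [([0.405, -0.195, 0.009], 0.96), ([0.441, -0.473, 0.005], 0.64)]
block [([0.371, 0.302, 0.024], 0.71)]
printer [([0.741, 0.001, 0.03], 0.66)]
frame [([0.75, 0.011, 0.03], 0.9)]
lift_bar [([0.751, 0.013, 0.034], 0.95)]
spool [([0.671, 0.37, 0.039], 0.73)]
meter [([0.751, 0.016, 0.031], 0.71)]
jar [([0.662, -0.348, 0.049], 0.82)]
dish []
squeegee [([0.424, -0.597, 0.016], 0.55)]
board [([0.402, 0.035, 0.003], 0.52)]
1.2
```

View pics/top0.png

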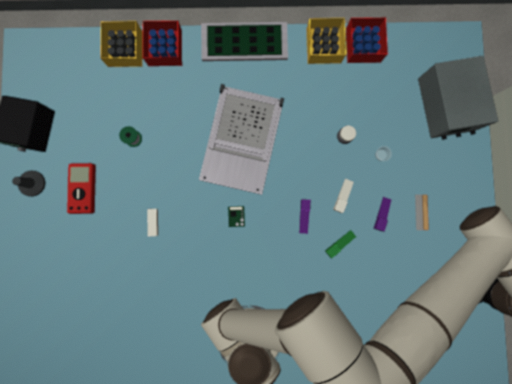

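View pics/side0.png

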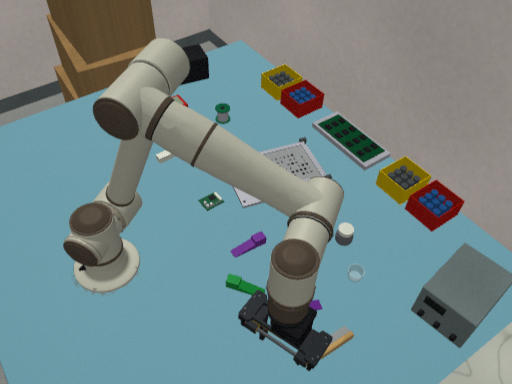

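The top view shows the white wedge at about (343,196), with look-alikes at (305,216), (340,243) and (383,213). The plain block is at (152,222), and the printer's front edge runs from (201,180) to (263,192). The side view's wedge is hidden by the gripper. I'll zoom in.

```bash
cat > h.py <<'E'
from workcell import env
import cv2, numpy as np
from scipy.spatial.transform import Rotation as R
def ray(p,uv,z):
    """world points of pixels uv on the plane at height z"""
    uv=np.atleast_2d(uv).astype(float)
    d=np.c_[(uv[:,0]-p["cx"])/p["fx"],-(uv[:,1]-p["cy"])/p["fy"],-np.ones(len(uv))]
    d=R.from_euler("xyz",p["orientation"],degrees=True).apply(d); o=np.array(p["position"])
    return o+d*((z-o[2])/d[:,2])[:,None]
def proj(p,X):
    c=R.from_euler("xyz",p["orientation"],degrees=True).inv().apply(np.atleast_2d(X)-p["position"])
    return np.c_[p["cx"]+p["fx"]*c[:,0]/-c[:,2],p["cy"]-p["fy"]*c[:,1]/-c[:,2]]
E
python3 - <<'E'
from h import *
p=env.grab_frame("top"); im=p["image"]
c=lambda x,y:cv2.resize(im[y:y+110,x:x+100],None,fx=4,fy=4,interpolation=cv2.INTER_CUBIC)
a=np.hstack([c(190,85),c(300,150)]); cv2.imwrite("pics/zoom.png",a)
w=im[170:225,325:362]; m=((w.min(2)>150)).astype(np.uint8)
pts=np.argwhere(m)[:,::-1]+[325,170]
X=ray(p,pts,0.012)[:,:2]; r=cv2.minAreaRect(X.astype(np.float32)); print(len(pts),r)
for t in("frame","printer"):
  for d in env.trace(p,t)[:1]:
    r=cv2.minAreaRect(np.argwhere(d["mask"])[:,::-1].astype(np.float32)); print(t,d["score"],cv2.boxPoints(r).tolist())
E
```

```text
303 ((0.4677532911300659, -0.32435208559036255), (0.0329805463552475, 0.11200970411300659), 69.33203125)
frame 0.66 [[207.5167236328125, 148.52651977539062], [221.4361572265625, 87.28094482421875], [280.21807861328125, 100.64047241210938], [266.29864501953125, 161.88604736328125]]
printer 0.94 [[198.6475372314453, 178.946044921875], [220.48951721191406, 83.86920166015625], [283.52752685546875, 98.35089111328125], [261.685546875, 193.427734375]]
```

View pics/zoom.png

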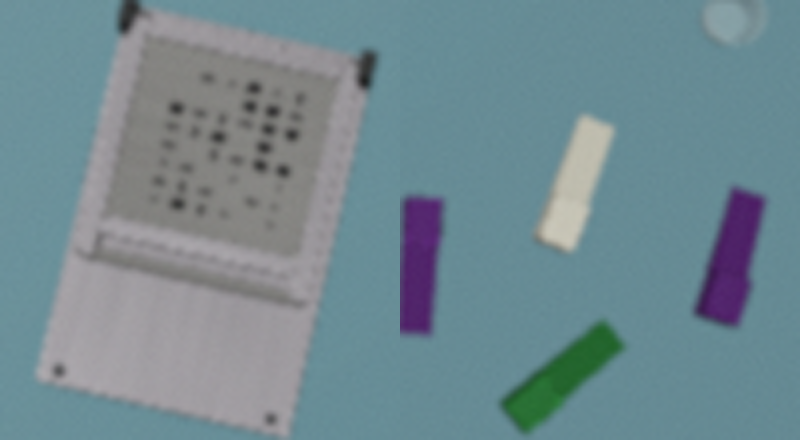

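The white wedge's block end is near (341,206) and its thin end near (349,180), so it points away from the robot. The printer plate's front corners are at (199.5,179.5) and (262.5,194). I'll hover over the printer front and then the wedge, taking a close wrist view of each.

```bash
python3 - <<'E'
from h import *
p=env.grab_frame("top")
c=ray(p,[[199.5,179.5],[262.5,194]],.012); print("front corners",c.round(4).tolist(),np.linalg.norm(c[0]-c[1]))
d=c[0]-c[1]; yaw=np.degrees(np.arctan2(-d[0],d[1])); print("yaw",yaw)
m=c.mean(0)[:2]; ax=np.array([np.cos(np.radians(yaw)),np.sin(np.radians(yaw))]); print("origin",m+.115*ax)
b=ray(p,[340.8,205.8],.032)[0]; t=ray(p,[348.8,180],.003)[0]; print("wedge",b,t,np.linalg.norm(b-t))
wy=np.degrees(np.arctan2(*(t-b)[[1,0]])); print(wy)
env.goto([b[0],b[1],.22],[180,0,-20.7]); q=env.grab_frame("wrist"); cv2.imwrite("pics/w1.png",q["image"])
np.save("w1.npy",{k:q[k] for k in q},allow_pickle=True)
print(q["position"],q["orientation"],env.read_state()["joint_positions"],env.read_state()["clock"])
for dd in env.search_frame(q,"wedge"): print(dd)
E
```

```text
front corners [[0.5313, 0.1632, 0.012], [0.4776, -0.0493, 0.012]] 0.21910752349234427
yaw -14.205300565540771
origin [0.61592798 0.02872718]
wedge [ 0.43138168 -0.30806563  0.032     ] [ 0.51993924 -0.34603029  0.003     ] 0.10062184890991833
-23.204834158198267
[ 0.50837834 -0.33759314  0.38284663] [-1.75519791e+01 -5.78660988e-02 -1.10801518e+02] [-1.80417041e+01  1.29257131e+01 -1.30505516e+01  6.65061164e-03
 -6.40252025e+01  8.72606396e+01] 3.0167
{'xyz': [0.4189, -0.1959, 0.0172], 'score': 0.92}
{'xyz': [0.4692, -0.3265, 0.0113], 'score': 0.7}
{'xyz': [0.403, -0.451, 0.0126], 'score': 0.57}
{'xyz': [0.3138, -0.3179, 0.009], 'score': 0.56}
{'xyz': [0.4385, 0.0165, 0.004], 'score': 0.21}
```

View pics/w1.png

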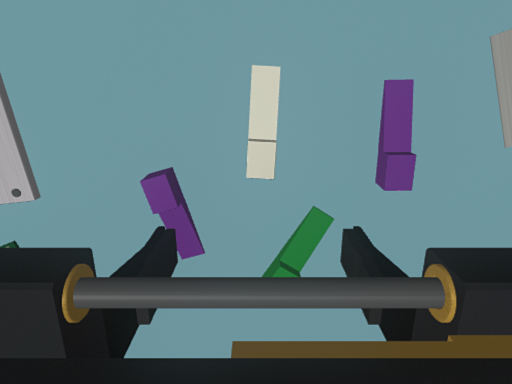

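The wrist view shows the white wedge's block top with corners at (249,141), (276,141), (274,179) and (247,178). The thin end runs from (252,66) to (280,67). I'll refine the pose, grasp, then view the printer front.

```bash
python3 - <<'E'
from h import *
q=np.load("w1.npy",allow_pickle=True).item(); im=q["image"]
m=(im.min(2)>150)&(np.indices(im.shape[:2])[1]>220)&(np.indices(im.shape[:2])[1]<320)&(np.indices(im.shape[:2])[0]<200)
n,l,s,_=cv2.connectedComponentsWithStats(m.astype(np.uint8)); print(s[1:])
B=ray(q,[[249,141],[276,141],[274,179],[247,178]],.032); N=ray(q,[[252,66],[280,67]],.003)
b=B.mean(0); t=N.mean(0); print(B.round(4).tolist(),N.round(4).tolist(),b,t,np.linalg.norm((t-b)[:2]))
yaw=np.degrees(np.arctan2(*(t-b)[[1,0]])); print(yaw)
x,y=(t-(t-b)*95/95)[:2] if 0 else b[:2]
env.gripper_to(.75)
env.goto([x,y,.06],[180,0,yaw]); 
print("touch",env.move_straight([x,y,.006],rate=.06,force_limit=8))
env.gripper_to(0,25); s=env.read_state(); print(s["opening"],s["finger_force"],s["position"],s["tool_rot"])
env.move_straight([x,y,.12],rate=.12); s=env.read_state(); print(s["opening"],s["finger_force"],s["force"],s["clock"])
# hover in front of the printer for a look
ya=np.radians(-14.2); o=np.array([.616,.0287])-.17*np.array([np.cos(ya),np.sin(ya)])
env.goto([*o,.14],[180,0,-14.2]); q=env.grab_frame("wrist"); cv2.imwrite("pics/w2.png",q["image"]); np.save("w2.npy",q,allow_pickle=True)
s=env.read_state(); print(s["opening"],s["finger_force"],s["position"],s["joint_positions"],s["clock"])
E
```

```text
[[ 248   65   33   75 2115]
 [ 246  141   30   38 1025]]
[[0.4552, -0.3071, 0.032], [0.4453, -0.3332, 0.032], [0.4075, -0.3173, 0.032], [0.4188, -0.2906, 0.032]] [[0.5236, -0.3363, 0.003], [0.5122, -0.3635, 0.003]] [ 0.43170799 -0.31204144  0.032     ] [ 0.51786925 -0.34988388  0.003     ] 0.09410532785584005
-23.711309005374915
touch False
0.3433660199300469 25.000013052485883 [ 0.43172417 -0.31203036  0.00605417] [ 1.79999651e+02  6.24491033e-05 -2.37090820e+01]
0.3417632462413559 24.99975114595145 [ 0.93004311  0.55924022 -1.38196186] 7.3
0.33932899202457134 24.99983066227287 [0.45129192 0.06963914 0.13981066] [ 2.92577810e+01  1.05639081e+01 -2.91758884e+01  2.19638297e-03
 -5.02897217e+01  4.64592280e+01] 8.775
```

View pics/w2.png

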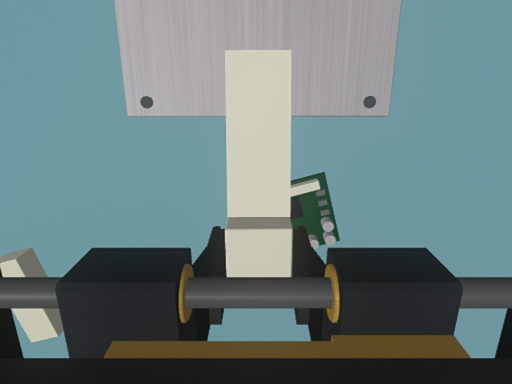

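The wedge is held straight in the gripper. The plate's front corners are at (128,116) and (389,116), and the nose is at (225–291, 50).

```bash
python3 - <<'E'
from h import *
q=np.load("w2.npy",allow_pickle=True).item()
c=ray(q,[[127.5,116],[389,116]],.012); d=c[0]-c[1]; yaw=np.degrees(np.arctan2(-d[0],d[1])); print(c.round(4).tolist(),np.linalg.norm(d),yaw)
ax=np.array([np.cos(np.radians(yaw)),np.sin(np.radians(yaw))]); o=c.mean(0)[:2]+.115*ax; print("origin",o)
# nose from its current picture, at z of wedge underside = tcp-.006 (+3 top)
s=env.read_state(); t=ray(q,[[225,50],[291,50]],s["position"][2]-.003); n=t.mean(0); print("nose dist",(n-s["position"])[:2]@ax, "lat",(n-s["position"])[:2]@[-ax[1],ax[0]],"w",np.linalg.norm(t[0]-t[1]))
# origin of wedge at printer x=-0.108 -> nose -0.013
w=o-.108*ax
env.goto([*w,.09],[180,0,yaw])
env.move_straight([*w,.032],rate=.08)
print("contact",env.move_straight([*w,.012],rate=.02,force_limit=4)); s=env.read_state(); print(s["position"],s["force"],s["finger_force"],s["clock"])
q=env.grab_frame("wrist"); cv2.imwrite("pics/w3.png",q["image"]); np.save("w3.npy",q,allow_pickle=True); np.save("pose.npy",[*o,yaw])
E
```

```text
[[0.53, 0.1632, 0.012], [0.4759, -0.0495, 0.012]] 0.2194691674300737 -14.29496572999767
origin [0.61438744 0.02843774]
nose dist 0.0951518234409248 lat 0.0005082409159785337 w 0.029878316042227408
contact True
[0.50960819 0.05505578 0.01793351] [-0.39669521 -0.64594102  3.16475862] 25.000429241918027 10.7583
```

View pics/w3.png

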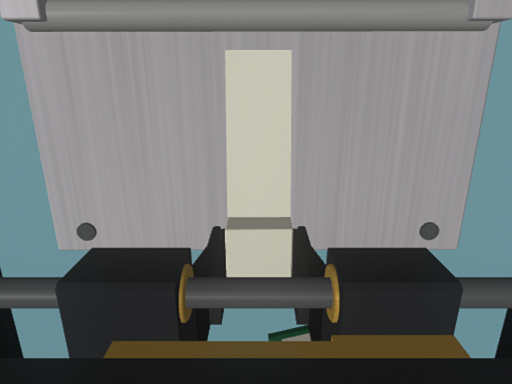

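The wedge is flat on the plate and square to the bar. The bar's lower edge is at row ~31 and the nose at row 50. I'll push in stages and watch the force.

```bash
python3 - <<'E'
from h import *
ox,oy,yaw=np.load("pose.npy"); ax=np.array([np.cos(np.radians(yaw)),np.sin(np.radians(yaw))]); o=np.array([ox,oy])
q=np.load("w3.npy",allow_pickle=True).item(); print("bar front x,y",[( (v[:2]-o)@ax, (v[:2]-o)@[-ax[1],ax[0]]) for v in ray(q,[[24,30],[497,30]],.023)])
env.dwell(.2)
for x in (-.09,-.085,-.08,-.075,-.07,-.066,-.063,-.060):
    env.move_straight([*(o+x*ax),.0175],rate=.03); s=env.read_state(); f=np.array(s["force"]); print(x,((np.array(s["position"])[:2]-o)@ax).round(4),round(s["position"][2],4),"push",(f[:2]@ax).round(2),"fz",f[2].round(2),"ff",round(s["finger_force"],1))
env.dwell(.3)
q=env.grab_frame("wrist"); np.save("w4.npy",q); cv2.imwrite("pics/w4.png",q["image"])
p=env.grab_frame("side"); im=p["image"]
u,v=proj(p,[*o,.02])[0].astype(int); print(u,v,s["clock"])
a=cv2.resize(im[max(v-60,0):v+60,max(u-80,0):u+80],None,fx=3.2,fy=3.2,interpolation=cv2.INTER_CUBIC)
cv2.imwrite("pics/s4.png",a)
E
```

```text
bar front x,y [(np.float64(-0.005556119486736702), np.float64(0.09926291472724089)), (np.float64(-0.005591354460861618), np.float64(-0.10113903750002784))]
-0.09 -0.0916 0.018 push -5.44 fz 9.73 ff 25.0
-0.085 -0.0863 0.0179 push -3.19 fz 10.56 ff 25.0
-0.08 -0.0812 0.0179 push -3.67 fz 8.71 ff 25.0
-0.075 -0.0796 0.0178 push -13.92 fz 15.87 ff 25.0
-0.07 -0.0762 0.0177 push -17.31 fz 19.34 ff 25.0
-0.066 -0.0729 0.0177 push -16.87 fz 20.46 ff 25.0
-0.063 -0.0702 0.0176 push -18.29 fz 20.75 ff 25.0
-0.06 -0.0673 0.0176 push -18.34 fz 21.02 ff 25.0
262 174 13.8333
```

View pics/w4.png

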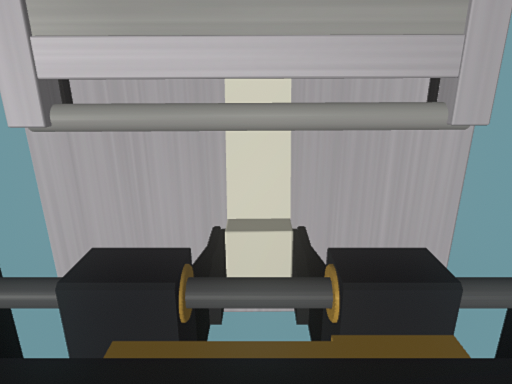

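View pics/s4.png

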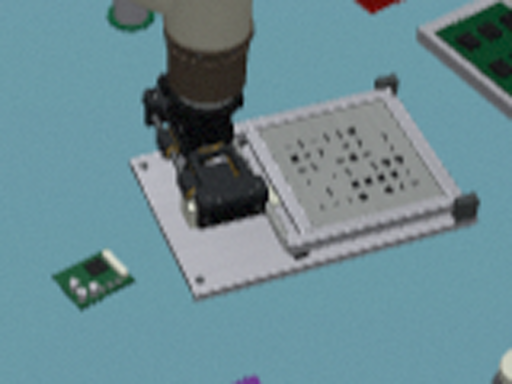

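The frame is lifting on the wedge. The bar's front edge is now at row ~131 and the block is still at rows 218–230, so the grip hasn't slipped. The arm lags the command by about 7 mm. I'll cross-check the lift from the image and push a little further.

```bash
python3 - <<'E'
from h import *
ox,oy,yaw=np.load("pose.npy"); ax=np.array([np.cos(np.radians(yaw)),np.sin(np.radians(yaw))]); o=np.array([ox,oy])
def edge(q):
    """row of the bar's front silhouette edge beside the wedge -> z at x=-5.5 mm"""
    g=cv2.GaussianBlur(q["image"],(5,5),0).mean(2); b=[]
    for cols in (slice(110,200),slice(310,410)):
        pr=np.gradient(g[:,cols].mean(1)); r=proj(q,[*(o-.0055*ax),.026])[0,1]; r=int(r); b.append(r-14+np.argmax(pr[r-14:r+14]))
    f=lambda z:proj(q,[*(o-.0055*ax),z])[0,1]
    zs=np.linspace(.015,.04,251); return b,zs[np.argmin([abs(f(z)-np.mean(b)) for z in zs])]
def rep(x):
    s=env.read_state(); f=np.array(s["force"]); xa=(np.array(s["position"])[:2]-o)@ax; print(x,xa.round(4),"lift",(1e3*(xa+.095-.015)/5).round(2),round(s["position"][2],4),"push",(f[:2]@ax).round(2),"fz",f[2].round(2),"ff",round(s["finger_force"],1),s["tool_rot"],s["clock"])
print(edge(np.load("w3.npy",allow_pickle=True).item()),edge(np.load("w4.npy",allow_pickle=True).item()))
for x in (-.057,-.054):
    env.move_straight([*(o+x*ax),.0178],rate=.03); rep(x)
env.dwell(.5); rep("hold")
q=env.grab_frame("wrist"); print(edge(q)); cv2.imwrite("pics/w5.png",q["image"])
E
```

```text
([np.int64(31), np.int64(31)], np.float64(0.019299999999999998)) ([np.int64(131), np.int64(130)], np.float64(0.0322))
-0.057 -0.064 lift 3.19 0.0176 push -16.82 fz 18.25 ff 25.0 [179.54521164   0.9156701  -14.4343673 ] 14.4833
-0.054 -0.0612 lift 3.77 0.0176 push -16.7 fz 18.96 ff 25.0 [179.53572974   0.93437459 -14.43437023] 14.7333
hold -0.0611 lift 3.77 0.0176 push -16.5 fz 18.56 ff 25.0 [179.54061708   0.92524554 -14.43078149] 15.2333
([np.int64(145), np.int64(144)], np.float64(0.0318))
```

View pics/w5.png

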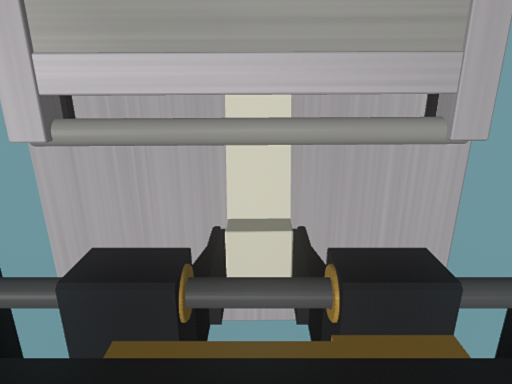

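The wrist estimate of bar height is badly conditioned because the camera is almost straight above the bar. I'll check the lift in the side camera instead, as the shift since the first picture.

```bash
python3 - <<'E'
from h import *
ox,oy,yaw=np.load("pose.npy"); c,s_=np.cos(np.radians(yaw)),np.sin(np.radians(yaw)); M=np.array([[c,-s_],[s_,c]])
a=cv2.imread("pics/side0.png",0); p=env.grab_frame("side"); b=cv2.cvtColor(p["image"],cv2.COLOR_BGR2GRAY)
W=lambda x,y,z:[*(M@[x,y]+[ox,oy]),z]
# grid on frame top (lifted share ~ (200-x)/200), controls on the fixed plate / hinges
P=[("frame",x,y,.034) for x in(10,40,70,100,140,180) for y in(-85,-60,-30,0,40)]+[("plate",-105,-95,.012),("plate",-100,-100,.012),("plate",-112,-108,.012),("plate",-60,-108,.012)]
X=np.array([W(x/1e3,y/1e3,z) for _,x,y,z in P]); uv=proj(p,X).astype(np.float32); up=proj(p,X+[0,0,.01])-uv
n,st,e=cv2.calcOpticalFlowPyrLK(a,b,uv.reshape(-1,1,2),None,winSize=(13,13),maxLevel=1)
n=n[:,0]
for k,(t,x,y,z) in enumerate(P):
    if st[k] and e[k]<5: d=n[k]-uv[k]; print(t,x,y,"dpx",d.round(2),"up/10mm",up[k].round(2),"dz_mm",round(float(10*(d@up[k])/(up[k]@up[k])),1), "->front", round(float(10*(d@up[k])/(up[k]@up[k])*200/(200-x)),1))
E
python3 - <<'E'
from h import *
ox,oy,yaw=np.load("pose.npy"); c,s_=np.cos(np.radians(yaw)),np.sin(np.radians(yaw)); M=np.array([[c,-s_],[s_,c]])
a=cv2.imread("pics/side0.png",0); p=env.grab_frame("side"); b=cv2.cvtColor(p["image"],cv2.COLOR_BGR2GRAY)
W=lambda x,y,z:[*(M@[x,y]+[ox,oy]),z]
P=[("frame",x,y,.034) for x in(5,20,40,70,100,140,180,198) for y in(-95,-85,-60,-30,0)]+[("plate",-105,-95,.012),("plate",-112,-108,.012),("plate",-60,-108,.012)]
X=np.array([W(x/1e3,y/1e3,z) for _,x,y,z in P]); uv=proj(p,X).astype(np.float32); up=proj(p,X+[0,0,.01])-uv
n,st,e=cv2.calcOpticalFlowPyrLK(a,b,uv.reshape(-1,1,2),None,winSize=(15,15),maxLevel=1)
n=n[:,0]; st=st.ravel(); e=e.ravel(); print(st.sum(),e.min(),np.median(e))
for k,(t,x,y,z) in enumerate(P):
    if st[k]: d=n[k]-uv[k]; print(t,x,y,uv[k].round(0),"dpx",d.round(2),"e",e[k].round(1),"up",up[k].round(2),"dz_mm",round(float(10*(d@up[k])/(up[k]@up[k])),1))
E
```

```text
37 0.0 16.77486
frame 5 -95 [274. 190.] dpx [-53.65  89.44] e 17.2 up [ 0.17 -1.96] dz_mm -476.5
frame 5 -85 [273. 188.] dpx [ 68.48 174.36] e 11.6 up [ 0.16 -1.96] dz_mm -854.5
frame 5 -30 [267. 177.] dpx [83.11 53.91] e 35.5 up [ 0.13 -1.97] dz_mm -244.2
frame 5 0 [263. 172.] dpx [-136.57 -147.4 ] e 3.8 up [ 0.12 -1.97] dz_mm 703.7
frame 20 -95 [278. 189.] dpx [17.86 48.26] e 11.3 up [ 0.19 -1.96] dz_mm -235.5
frame 20 -85 [277. 187.] dpx [184.28 -37.32] e 8.8 up [ 0.18 -1.96] dz_mm 274.1
frame 20 -60 [274. 182.] dpx [ 134.85 -148.24] e 13.1 up [ 0.17 -1.97] dz_mm 806.5
frame 20 -30 [271. 176.] dpx [169.77 -55.5 ] e 15.9 up [ 0.15 -1.97] dz_mm 345.4
frame 40 -95 [283. 188.] dpx [51.21 30.55] e 11.5 up [ 0.21 -1.96] dz_mm -126.6
frame 40 -85 [282. 186.] dpx [149.45  76.96] e 10.0 up [ 0.2  -1.96] dz_mm -310.1
frame 40 -60 [279. 181.] dpx [ 210.58 -104.1 ] e 19.0 up [ 0.19 -1.97] dz_mm 626.5
frame 40 0 [273. 169.] dpx [  17.32 -128.24] e 21.6 up [ 0.16 -1.97] dz_mm 652.9
frame 70 -60 [287. 179.] dpx [2.69 3.09] e 22.1 up [ 0.22 -1.97] dz_mm -14.0
frame 70 -30 [284. 173.] dpx [-2.85 1
[... 1168 characters left out ...]
0 [308. 160.] dpx [ 0.18 -0.13] e 6.2 up [ 0.3  -1.98] dz_mm 0.8
frame 198 -95 [324. 177.] dpx [-4.14  4.28] e 36.1 up [ 0.38 -1.97] dz_mm -24.9
frame 198 -85 [323. 175.] dpx [-5.22  4.54] e 27.1 up [ 0.38 -1.97] dz_mm -27.2
frame 198 -60 [320. 170.] dpx [-3.73  4.14] e 17.4 up [ 0.36 -1.97] dz_mm -23.7
frame 198 -30 [316. 164.] dpx [-2.35  4.6 ] e 16.1 up [ 0.34 -1.97] dz_mm -24.7
frame 198 0 [312. 159.] dpx [ 0.12 -0.06] e 5.8 up [ 0.32 -1.98] dz_mm 0.4
plate -105 -95 [244. 203.] dpx [ 7.9  -2.29] e 15.7 up [ 0.03 -1.91] dz_mm 12.7
plate -112 -108 [243. 206.] dpx [11.39 -3.31] e 15.9 up [ 0.03 -1.91] dz_mm 18.3
plate -60 -108 [257. 202.] dpx [16.33 -4.52] e 12.0 up [ 0.09 -1.91] dz_mm 27.8
```

At the unoccluded points the side view shows a small rise towards the front: 1.4 mm at x=140 and 0.4 mm at the hinge. That gives about 3–4 mm at the bar, which agrees with the wedge geometry (3.8 mm). I'm handing in.

```bash
python3 -c "
from workcell import env
print(env.close_job())"
```

```text
the job is handed in; nothing more can be done
None
```

I handed the job in with the wedge still gripped, flat on the base plate under the bar, and the frame's front lifted about 3.8 mm by wedge geometry (a rough side-camera check suggests 3–4 mm); the verdict was not shown.

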